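# Clamp the board in the test jig and start the test

### The job

The circuit board is already lying in the sloping test jig: screw the jig's press down onto it by turning the handwheel clockwise until its ratchet clutch slips and clicks, and stop there, within one to three clicks. Then press the start button on the jig's front edge and let go. Do not start the test before the board is clamped, and leave the other things on the bench where they are.

Things in the scene. Friction and masses are not known exactly. Their poses are not given: they have to be found in the camera images.
- jig: Fixed grey console, a wedge 280 (x) x 260 (y) mm; top slopes 0.56 rad (32 deg) up from its 50 mm high front (-x) edge. Origin: centre of underside. It carries the board, two pillars and a crossbridge 204 x 34 mm with the press screw and, on top, the handwheel. The bridge's top is 24 mm below the wheel's underside with the press fully down, up to 35 mm with it up.
- wheel_center (a point): Centre of the handwheel's grip rim: black disc, 60 mm diameter, 14 mm thick, an aluminium hub 33 mm wide standing 13 mm above it. z = the wheel's axis, 0.56 rad from vertical, leaning to the jig's front, outwards; x up the slope. Sinks with the press (8 mm a turn), does not turn. Fingers fit round and under the rim; nothing within 70 mm of the axis above the bridge.
- press_screw (a joint): Angle of the press screw, rad; grows as it turns clockwise seen from above (down its axis) and lowers the press 8 mm a turn; 0 with the press highest, may start 0 to 1.9. The wheel drives it through its clutch; friction about 0.07 N m, it stays where left. Stops dead where the pushers bear on the board, always more than one turn from the start.
- handwheel (a joint): Clutch slip: angle of the wheel relative to the screw, rad, positive clockwise from above. Stays near 0 while the screw turns. Once the screw stops, the wheel goes over a sprung ball: resistance jumps to about 0.35 N m, dies away over 0.26 rad and then the wheel snaps on: a click. It rests at 0.52, 1.05, 1.57 rad after 1, 2, 3 clicks, may spring back if let go half-way.
- start_button_top (a point): Middle of the top of the start button: white round cap 26 mm wide in a black collar of 42 mm, on the jig's bare front strip, right of the middle as seen from the robot, its top 21 mm above the sloping deck. z = outwards from the slope (same direction as the wheel's axis). Goes in along -z; can be pressed with the tool anywhere from upright to along -z.
- start_button (a joint): Travel of the start button, m; 0 out, 0.005 fully in; fully in takes 5 N; springs back when let go. Counts as pressed beyond 0.0035.
- multimeter: Bystander, loose: dark meter lying flat, 190 x 90 x 52 mm. Origin: centre of its underside.
- cleaner: Bystander, loose: pale blue bottle with a cap, 56 mm wide, 145 mm tall, upright. Origin: centre of its underside.
- solder_spool: Bystander, loose: spool of solder standing on its flange, 55 mm wide, 42 mm tall. Origin: centre of its underside.

How it is judged:
By the outcome, as a careful person would: the job done as asked, in the order asked, and still so for the second after the job is handed in, with the robot touching nothing.
It also fails if it takes over 72 s, if anything falls off the work surface, if the arm or the gripper's body presses on something with over 40 N, if the wrist force passes 120 N, or if a joint passes its speed limit or range.

### The arm

A 7-joint arm with a two-finger parallel gripper is mounted at the origin on the work surface. World frame = base frame: x ahead of the robot, y to its left, z up, the work surface at z = 0. Lengths are in m, angles in rad, forces in N, time in s.
With the tool pointing down it reaches from about 0.4 to 0.85 m from the base axis. Payload 6.9 kg.
Tool frame: the origin (TCP) lies midway between the tips of the shut fingers; the grasp point (between the pads) lies behind it (ctrl.pinch_z is the z of the grasp point in the tool frame, in m); z points along the fingers, y is the direction in which the jaws open and shut (so a half turn about z gives the same grasp; the last joint's range is limited). The gripper opens to 85 mm and grips with 20 to 120 N. Pads are 22 mm wide; open, the fingers measure 114 mm over their backs; the gripper's body (76 mm by 85 mm) begins 54 mm behind the grasp point. The pads swing forward as they close: fully open they stand 13 mm farther back than shut.
Start: joints at [1.27, 0.507, -0.238, 1.5, 0.126, 1.149, -0.155], TCP at [0.247, -0.574, 0.231] pointing down, gripper open.
Joint ranges: [-3.08, 3.08], [-0.24, 2.05], [-1.43, 1.35], [0, 2.5], [-1.52, 4.66], [0.17, 1.96], [-2.89, 2.89]. Speed limits (rad/s): [2.39, 2.39, 3.14, 3.14, 3.14, 3.14, 3.14].

### API

Orientations are given as a unit quaternion [w, x, y, z].
In Python, from station import ctrl, get_state, vision, ticket, models gives the robot as it stands. Calls block until the motion is done:
- ctrl.movep(position, orientation): joint-space move of the TCP to a pose.
- ctrl.movel(position, frame=None, max_speed=0.15): straight line of the TCP; frame=None keeps the orientation; max_speed is the mean speed in m/s.
- ctrl.set_joints(angles): joint-space move.
- ctrl.ungrasp() and ctrl.close_gripper(force=None): open the fingers fully, or close them until they stop; force is the grip in N (None keeps the last).
- ctrl.pause(seconds).
- ctrl.ik(position, orientation): joint angles nearest the present ones, or None.
- get_state(): the state.
- vision.grab_frame(name): name is "side" or "top" or "wrist"; returns (picture, depth): 480x640x3 uint8, blue, green, red; 480x640 float32, m along the optical axis (not along the pixel's ray), 0 where there is no reading.
- vision.camera_info(name): a dict with "mtx" (3x3 intrinsics, pixels), "R" (3x3) and "t" (3): a world point X has camera coordinates R X + t; the wrist camera has in their place "hand_eye" (4x4, takes a point from camera to tool coordinates, whose origin is the TCP and whose axes are the flange's). Camera axes: x right, y down, z forward; pixel columns grow to the right and rows downward; lengths in m; the calibration is good to about 2 mm. The wrist camera is an equidistant fisheye: a pixel r from the principal point sees the ray r / f radians off the axis. A picture is of the moment at which its call begins: read the wrist's pose just before it. camera_info takes no time and is no camera call.
A pose or a line that the arm cannot do raises ctrl.Unreachable and nothing moves.
- ticket.close_job(): hands the job in, once; it reports no verdict.
Trained networks look in the newest picture that a camera, given by its name, has taken for a name from the list of things; names that differ only in an ending like _2 or _b are one class to them, and where a whole thing is asked for, a point or a joint stands for the part that bears it (a point fixed in the world has none). Each returns a list of dicts, best first, with "p" (0 to 1); they miss things now and then, are a little off and sometimes report something else, mostly with a low value. They report only what shows in the picture. A call takes as long as a camera call.
- models.recognise(camera, target): "point" ([column, row] in pixels, amid what is visible of it).
- models.masks_of(camera, target): "mask" (480x640 bool, what is visible of it) and "point" ([column, row] in pixels, amid what is visible of it).
The state is a dict: "time": time; "qpos": joint angles; "qd": joint speeds; "tau": joint torques, N m; "tcp_pos": TCP position; "eef_rot": TCP orientation; "contact_force": force on the tool from outside, world axes, zero at the start; "wrist_torque": the same for the moment, N m; "width": finger opening in m.
Only numpy, scipy, OpenCV 4.12 (cv2) and the standard library are available. Lean on these libraries where they do the work, as an engineer would, in place of code of your own. Each camera call takes 0.05 s, during which the arm holds its last target.

## Working session

There is one attempt and no reset: what is moved stays moved. The work goes in short steps, each a Python script; the robot and the scene stay as the last script left them, time stands still between calls to the robot, and variables do not carry over. Pictures are saved under pics/ and viewed, and the job is handed in when it is done.

```bash
ls; mkdir -p pics; python3 - <<'E'
from station import ctrl, get_state, vision, ticket, models
import cv2, numpy as np
s=get_state(); print({k:np.round(v,3).tolist() for k,v in s.items()}, ctrl.pinch_z)
for c in ("side","top","wrist"):
    im,d=vision.grab_frame(c); cv2.imwrite(f"pics/{c}0.png",im)
    i=vision.camera_info(c); print(c,{k:np.round(v,3).tolist() if not isinstance(v,str) else v for k,v in i.items()})
    for t in ("wheel_center","start_button_top","jig","multimeter","cleaner","solder_spool"):
        try: print(t,[(np.round(r["point"]).tolist(),round(r["p"],2)) for r in models.recognise(c,t)][:3])
        except Exception as e: print(t,repr(e))
print(get_state()["time"])
E
```

```text
pics
{'time': 0.0, 'qpos': [1.27, 0.508, -0.238, 1.501, 0.126, 1.149, -0.155], 'qd': [-0.0, -0.0, -0.001, 0.0, 0.002, 0.0, 0.001], 'tau': [0.001, -62.06, -2.186, -24.966, 0.013, 0.012, 0.0], 'tcp_pos': [0.247, -0.574, 0.23], 'eef_rot': [-0.001, 0.979, 0.202, -0.0], 'contact_force': [0.387, -0.22, -1.097], 'wrist_torque': [-0.061, 0.017, -0.007], 'width': 0.086} -0.0187
side {'mtx': [[548.684, 0.0, 321.604], [0.0, 548.684, 234.581], [0.0, 0.0, 1.0]], 'R': [[-0.978, -0.209, 0.011], [-0.141, 0.617, -0.774], [0.155, -0.758, -0.633]], 't': [0.57, 0.211, 1.063]}
wheel_center [([316.0, 195.0], 0.58)]
start_button_top [([370.0, 242.0], 0.59)]
jig [([290.0, 255.0], 0.79), ([316.0, 196.0], 0.21)]
multimeter [([317.0, 197.0], 0.67), ([336.0, 362.0], 0.65)]
cleaner [([350.0, 202.0], 0.71), ([338.0, 362.0], 0.27)]
solder_spool [([388.0, 227.0], 0.91)]
top {'mtx': [[605.256, 0.0, 315.487], [0.0, 605.256, 228.433], [0.0, 0.0, 1.0]], 'R': [[-0.019, -1.0, -0.016], [-0.989, 0.022, -0.143], [0.144, 0.014, -0.99]], 't': [0.02, 0.605, 1.202]}
wheel_center [([333.0, 199.0], 0.67)]
start_button_top []
jig [([334.0, 205.0], 0.91)]
multimeter [([232.0, 276.0], 0.82)]
cleaner [([434.0, 241.0], 0.66), ([333.0, 219.0], 0.22)]
solder_spool [([439.0, 290.0], 0.71)]
wrist {'mtx': [[371.648, 0.0, 318.185], [0.0, 371.648, 240.991], [0.0, 0.0, 1.0]], 'hand_eye': [[-0.001, -0.949, -0.315, 0.08], [1.0, -0.0, -0.001, -0.0], [0.0, -0.315, 0.949, -0.143], [0.0, 0.0, 0.0, 1.0]]}
wheel_center []
start_button_top []
jig []
multimeter []
cleaner []
solder_spool []
1.05
```

View pics/side0.png

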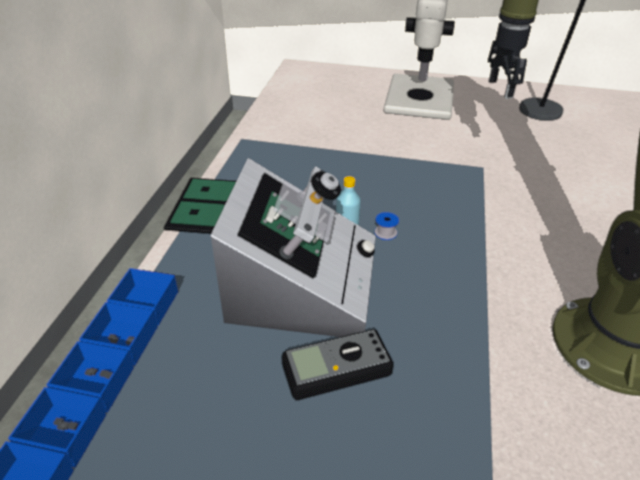

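View pics/top0.png

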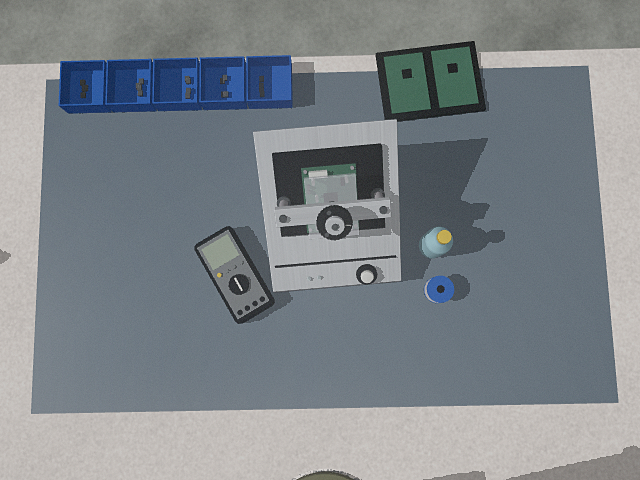

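The top view shows the wheel at about (334,222) with its hub at (335,226), and the button at (367,273). The side view shows the wheel at (325,185) and the button at (366,246). The network's wheel point is about 20 px off, so I'll refine it with depth.

```bash
cat > h.py <<'E'
from station import ctrl, get_state, vision, ticket, models
import cv2, numpy as np
from scipy.spatial.transform import Rotation as Rn
def cloud(cam,d):
    i=vision.camera_info(cam); K,R,t=np.array(i["mtx"]),np.array(i["R"]),np.array(i["t"])
    v,u=np.mgrid[0:480,0:640]
    P=np.stack([(u-K[0,2])/K[0,0]*d,(v-K[1,2])/K[1,1]*d,d],-1)
    return (P-t)@R
def proj(cam,X):
    i=vision.camera_info(cam); K,R,t=np.array(i["mtx"]),np.array(i["R"]),np.array(i["t"])
    p=(R@np.asarray(X)+t); p=K@p; return p[:2]/p[2]
def tri(pt,ps):
    Ps=[]
    for c in("top","side"):
        i=vision.camera_info(c); Ps.append(np.array(i["mtx"])@np.c_[np.array(i["R"]),np.array(i["t"])])
    X=cv2.triangulatePoints(Ps[0],Ps[1],np.float64(pt).reshape(2,1),np.float64(ps).reshape(2,1)); return (X[:3]/X[3])[:,0]
def quat(M): q=Rn.from_matrix(M).as_quat(); return [q[3],q[0],q[1],q[2]]
E
python3 - <<'E'
from h import *
for c,boxes in (("top",[(295,190,410,300)]),("side",[(290,150,400,270)])):
    im,d=vision.grab_frame(c); np.save(f"pics/{c}d.npy",d); P=cloud(c,d)
    x0,y0,x1,y1=boxes[0]
    cv2.imwrite(f"pics/{c}crop.png",cv2.resize(im[y0:y1,x0:x1],None,fx=5,fy=5,interpolation=cv2.INTER_CUBIC))
    for t in ("handwheel","start_button"):
        for r in models.masks_of(c,t)[:2]:
            m=r["mask"]; q=P[m&(d>0)]; print(c,t,round(r["p"],2),np.round(r["point"]),m.sum(),np.round(np.median(q,0),3))
    if c=="top":
        for uv in [(334,226),(320,222),(348,222),(334,208),(367,273),(340,280),(300,250),(385,250),(330,255)]:
            print(uv,np.round(P[uv[1],uv[0]],4))
        # deck plane fit
        pts=np.concatenate([P[242:262,285:390].reshape(-1,3),P[130:145,270:385].reshape(-1,3)])
        pts=pts[pts[:,2]>0.02]
        rng=np.random.default_rng(0);best=0
        for k in range(300):
            a=pts[rng.choice(len(pts),3,False)];n=np.cross(a[1]-a[0],a[2]-a[0]);n/=np.linalg.norm(n)+1e-12
            inl=abs((pts-a[0])@n)<.003
            if inl.sum()>best: best=inl.sum();I=inl
        q=pts[I];c0=q.mean(0);n=np.linalg.svd(q-c0)[2][2];n*=np.sign(n[2]); print("deck",n,c0,best,len(pts),np.arccos(n[2]),np.arctan2(n[1],-n[0]))
E
```

```text
top handwheel 0.96 [336. 218.] 1042 [ 0.582 -0.028  0.276]
top handwheel 0.75 [234. 273.] 4130 [0.512 0.175 0.044]
top start_button 0.45 [368. 276.] 131 [ 0.502 -0.092  0.084]
(334, 226) [ 0.5739 -0.0267  0.2803]
(320, 222) [ 0.5822 -0.0035  0.2734]
(348, 222) [ 0.5814 -0.0504  0.2719]
(334, 208) [ 0.6032 -0.0273  0.2859]
(367, 273) [ 0.508  -0.0925  0.0866]
(340, 280) [ 0.497  -0.0399  0.059 ]
(300, 250) [0.5548 0.0378 0.0994]
(385, 250) [ 0.5523 -0.1292  0.0891]
(330, 255) [ 0.5444 -0.0207  0.0923]
deck [-0.53029383 -0.03675412  0.84701688] [ 0.64145911 -0.02634391  0.15032435] 3179 3825 0.5604483333232211 -0.06919830171281917
side start_button 0.57 [366. 243.] 87 [ 0.504 -0.086  0.082]
```

```bash
ls pics
```

```text
side0.png
sidecrop.png
sided.npy
top0.png
topcrop.png
topd.npy
wrist0.png
```

View pics/topcrop.png

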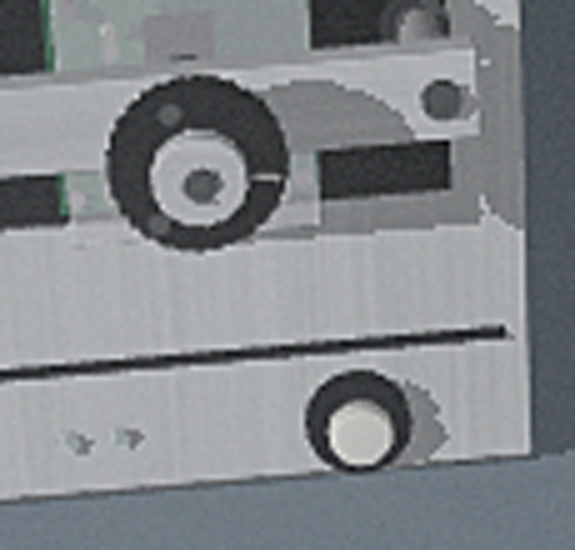

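View pics/sidecrop.png

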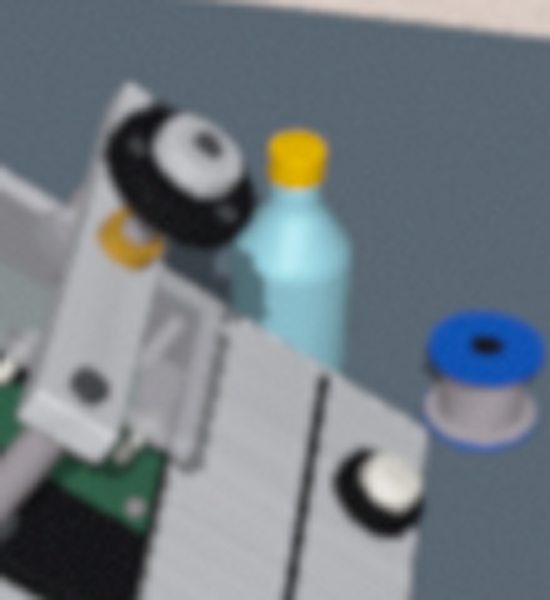

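Both crops are consistent: the hub is at top (334.4,225.2) and side (330.4,180.2), and the button cap is at crop (360,433) top and (390,480) side. Next I'll fit the wheel geometry.

```bash
python3 - <<'E'
from h import *
n=np.array([-0.5303,-0.0368,0.8470]); n/=np.linalg.norm(n)
xs=np.array([1,0,0])-n[0]*n; 
yaw=0.0692; ys=np.array([-np.sin(yaw),np.cos(yaw),0]); ys-=ys@n*n; ys/=np.linalg.norm(ys); xs=np.cross(ys,n)
print("xs",xs,"ys",ys)
f=lambda c,p:((p[0]+.5)/5-.5+c[0],(p[1]+.5)/5-.5+c[1])
T,S=(295,190),(290,150)
hub=tri(f(T,(199,178)),f(S,(200,157))); print("hub",hub,"->wheel",hub-.02*n)
cap=tri(f(T,(361,432)),f(S,(391,481))); print("cap",cap)
c0=np.array([0.64145911,-0.02634391,0.15032435]); print("cap above deck",(cap-c0)@n,"hub above deck",(hub-c0)@n)
for cam in ("top","side"):
    d=np.load(f"pics/{cam}d.npy"); P=cloud(cam,d); 
    w=hub-.02*n; Q=(P-w); a=Q@n; u=Q@xs; v=Q@ys; r=np.hypot(u,v)
    m=(r<.045)&(a>-.02)&(a<.04)&(d>0)
    print(cam,m.sum(),np.histogram(a[m],np.arange(-.02,.041,.003)))
    rim=m&(a>0.001)&(a<.013)&(r<.04)
    uu,vv=u[rim],v[rim]
    (cx,cy),rad=cv2.minEnclosingCircle(np.float32(np.c_[uu,vv])); print("rim circle",cx,cy,rad,"a med",np.median(a[rim]))
    h=m&(a>.015)&(a<.03)&(r<.025)
    print("hub mean",u[h].mean(),v[h].mean(),np.median(a[h]),h.sum(), np.ptp(u[h]),np.ptp(v[h]))
    # bridge top: above deck
    A=(P-w)@n; m2=(abs(u)<.012)&(abs(v)>.045)&(abs(v)<.09)&(A<-.02)&(A>-.07)
    print("bridge a",np.percentile(A[m2],[10,50,90]) if m2.any() else None)
    Qc=P-cap; r=np.hypot(Qc@xs,Qc@ys); m=(r<.009)&(d>0)&(abs(Qc@n)<.02); print("cap a",np.median((Qc@n)[m]))
    m=(r<.02)&(abs(Qc@n)<.006); print("cap mean",(Qc@xs)[m].mean(),(Qc@ys)[m].mean(),np.ptp((Qc@xs)[m]))
E
```

```text
xs [0.84498071 0.05856618 0.53158029] ys [-6.91683540e-02  9.97605001e-01  3.76456996e-05]
hub [ 0.57671771 -0.02746435  0.2725135 ] ->wheel [ 0.58732381 -0.02672835  0.25557334]
cap [ 0.50318431 -0.09261736  0.07683136]
cap above deck 0.013517549690427403 hub above deck 0.13786909064339012
top 1002 (array([  0,   0,   0,   0,   0,   0,   0,   4,  13,  26,  38, 240, 340,
        57,  52, 163,  57,  12,   0,   0]), array([-0.02 , -0.017, -0.014, -0.011, -0.008, -0.005, -0.002,  0.001,
        0.004,  0.007,  0.01 ,  0.013,  0.016,  0.019,  0.022,  0.025,
        0.028,  0.031,  0.034,  0.037,  0.04 ]))
rim circle 0.0013547476846724749 1.5114323105080985e-05 0.03073056973516941 a med 0.00979614047417677
hub mean 0.002169194443405309 3.1473972854193466e-05 0.01977986084435183 557 0.04928631738956535 0.049229980269635945
bridge a [-0.03206239 -0.02953654 -0.02586762]
cap a 0.007918628291016142
cap mean 0.003246742568118425 0.0004448312363392965 0.038784205813624004
side 653 (array([ 10,   6,   1,   0,   0,   0,   2,  20,  54,  44,  59, 234,  51,
        30,  73,  57,  12,   0,   0,   0]), array([-0.02 , -0.017, -0.014, -0.011, -0.008, -0.005, -0.002,  0.001,
        0.004,  0.007,  0.01 ,  0.013,  0.016,  0.019,  0.022,  0.025,
        0.028,  0.031,  0.034,  0.037,  0.04 ]))
rim circle 0.0022890649270266294 0.0032787853851914406 0.030720574781298637 a med 0.007755012613195858
hub mean 0.0026152970456337684 0.005719457850570461 0.023361877499868622 254 0.047873972978371995 0.03954151122157229
bridge a [-0.03314618 -0.03150901 -0.02822949]
cap a 0.005837447565418093
cap mean 0.0023360775233659146 0.005873689523757649 0.03863418602571247
```

```bash
cat >> h.py <<'E'
n=np.array([-0.5303,-0.0368,0.8470]); n/=np.linalg.norm(n)
ys=np.array([-np.sin(.0692),np.cos(.0692),0]); ys-=ys@n*n; ys/=np.linalg.norm(ys); xs=np.cross(ys,n)
W=np.array([0.58732381,-0.02672835,0.25557334])+.008*n+.0015*xs+.0015*ys
B=np.array([0.50318431,-0.09261736,0.07683136])+.007*n+.0015*xs+.002*ys
def M(th): # tool frame: z=-n, x axis = xs rotated by th about tool z
    return np.c_[xs,-ys,-n]@Rn.from_euler("z",th).as_matrix()
E
python3 - <<'E'
from h import *
print(W,B,ctrl.pinch_z)
for p in (W+.12*n, W, W-.01*n, B+.05*n):
  for th in (-3,-2.5,-2,-1.5,-1,-.5,0,.5,1,1.5,2,2.5,3):
    q=ctrl.ik(list(p),quat(M(th))); print(th,None if q is None else np.round(q,2).tolist())
E
```

```text
[ 0.58424509 -0.0254385   0.26314683] [ 0.50060131 -0.0907919   0.08355786] -0.0187
-3 [0.73, -0.03, -0.65, 2.01, -0.17, 0.61, 1.69]
-2.5 [0.98, -0.04, -0.88, 2.01, -0.2, 0.61, 1.22]
-2 [1.13, -0.04, -1.02, 2.0, -0.22, 0.61, 0.74]
-1.5 [1.12, -0.04, -1.01, 2.0, -0.22, 0.61, 0.24]
-1 [1.09, -0.04, -0.98, 2.01, -0.21, 0.61, -0.27]
-0.5 [1.06, -0.04, -0.95, 2.01, -0.21, 0.61, -0.77]
0 [1.02, -0.04, -0.92, 2.01, -0.2, 0.61, -1.28]
0.5 [0.93, -0.03, -0.84, 2.01, -0.19, 0.61, -1.79]
1 [0.81, -0.03, -0.72, 2.01, -0.18, 0.61, -2.3]
1.5 [0.72, -0.03, -0.64, 2.01, -0.17, 0.61, -2.81]
2 [-1.17, -0.12, 1.1, 2.02, 0.16, 0.62, 2.64]
2.5 [-0.94, -0.08, 0.93, 2.02, 0.04, 0.61, 2.26]
3 [0.57, -0.03, -0.49, 2.01, -0.16, 0.61, 1.96]
-3 [0.94, 0.33, -1.17, 2.08, 0.8, 0.47, 0.73]
-2.5 [0.95, 0.33, -1.19, 2.08, 0.82, 0.48, 0.21]
-2 [0.9, 0.3, -1.11, 2.08, 0.74, 0.44, -0.21]
-1.5 [0.81, 0.26, -0.96, 2.08, 0.6, 0.39, -0.58]
-1 [0.71, 0.24, -0.83, 2.08, 0.48, 0.36, -0.96]
-0.5 [0.62, 0.22, -0.71, 2.08, 0.38, 0.35, -1.36]
0 [0.55, 0.21, -0.62, 2.09, 0.3, 0.34, -1.78]
0.5 [0.45, 0.2, -0.49, 2.09, 0.19, 0.33, -
[... 296 characters left out ...]
4, 0.37, -1.22, 2.09, 0.92, 0.5, 0.11]
-2 [0.86, 0.32, -1.07, 2.09, 0.78, 0.43, -0.25]
-1.5 [0.76, 0.28, -0.92, 2.09, 0.65, 0.38, -0.62]
-1 [0.67, 0.25, -0.79, 2.09, 0.52, 0.35, -1.0]
-0.5 [0.58, 0.23, -0.67, 2.09, 0.4, 0.33, -1.39]
0 [0.49, 0.22, -0.56, 2.09, 0.3, 0.31, -1.79]
0.5 [0.4, 0.21, -0.45, 2.09, 0.2, 0.3, -2.19]
1 [0.15, 0.2, -0.14, 2.09, -0.07, 0.3, -2.42]
1.5 [-0.7, 0.3, 0.96, 2.1, -0.94, 0.46, -2.06]
2 [0.94, 0.37, -1.22, 2.09, 0.92, 0.5, 1.9]
2.5 [0.94, 0.37, -1.22, 2.09, 0.92, 0.5, 1.4]
3 [0.89, 0.33, -1.12, 2.09, 0.83, 0.45, 0.99]
-3 None
-2.5 None
-2 None
-1.5 None
-1 None
-0.5 None
0 None
0.5 None
1 None
1.5 None
2 None
2.5 None
3 [1.14, 0.58, -1.3, 2.49, 1.87, 0.51, 0.08]
```

```bash
python3 - <<'E'
from h import *
q=list(ctrl.ik(list(W+.12*n),quat(M(-1.3)))); print(np.round(q,2))
ctrl.set_joints(q); s=get_state(); print(s["time"],s["tcp_pos"],s["eef_rot"],np.round(s["qpos"],3),s["contact_force"],s["wrist_torque"])
im,d=vision.grab_frame("wrist"); cv2.imwrite("pics/wrist1.png",im); np.save("pics/wrist1d.npy",d)
np.save("pics/w1pose.npy",np.r_[s["tcp_pos"],s["eef_rot"]])
r=models.masks_of("wrist","handwheel"); print([(x["p"],x["point"],x["mask"].sum()) for x in r][:2])
if r: np.save("pics/w1mask.npy",r[0]["mask"])
E
```

```text
[ 1.11 -0.04 -1.    2.   -0.21  0.61  0.04]
3.5583 [ 0.52080703 -0.03101273  0.36478146] [0.1595674  0.7450495  0.606958   0.22592361] [ 1.107 -0.039 -0.998  2.004 -0.214  0.614  0.037] [-1.00922707 -0.00141561  0.59421418] [-0.02473047  0.5521143  -0.02675937]
[(0.63, [314.5, 235.8], np.int64(5340))]
```

View pics/wrist1.png

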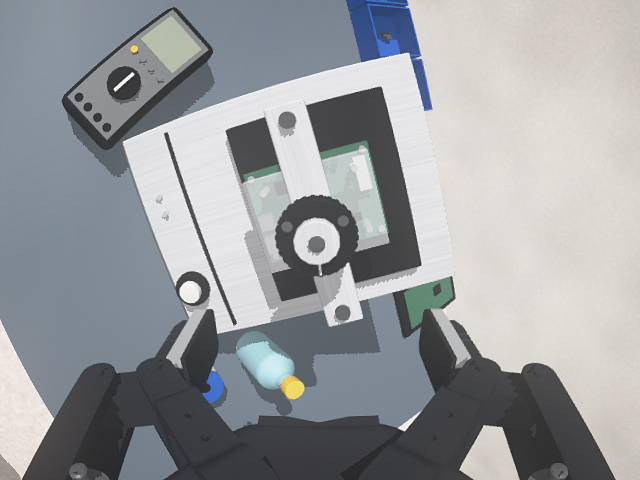

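The wheel is at (317,235), its hub at (316,243), and the button at (190,291). I'll refine all three with this view.

```bash
cat >> h.py <<'E'
def wcloud(d,pose):
    i=vision.camera_info("wrist");K=np.array(i["mtx"]);H=np.array(i["hand_eye"])
    v,u=np.mgrid[0:480,0:640]; x=(u-K[0,2])/K[0,0];y=(v-K[1,2])/K[1,1];r=np.hypot(x,y)+1e-9
    k=np.tan(r)/r; C=np.stack([x*k*d,y*k*d,d],-1)
    w,a,b,c=pose[3:]; R=Rn.from_quat([a,b,c,w]).as_matrix()
    return (C@H[:3,:3].T+H[:3,3])@R.T+pose[:3]
E
python3 - <<'E'
from h import *
d=np.load("pics/wrist1d.npy");pose=np.load("pics/w1pose.npy");P=wcloud(d,pose); im=cv2.imread("pics/wrist1.png")
w,a,b,c=pose[3:];R=Rn.from_quat([a,b,c,w]).as_matrix(); print("z err",R[:,2]+n, pose[:3]-(W+.12*n))
cand=[("top",cloud("top",np.load("pics/topd.npy"))),("side",cloud("side",np.load("pics/sided.npy"))),("wrist",P)]
for nm,P in cand:
    Q=P-W;A=Q@n;u=Q@xs;v=Q@ys;r=np.hypot(u,v)
    rim=(A>.002)&(A<.012)&(r<.04); 
    hub=(A>.014)&(A<.028)&(r<.03)
    print(nm,rim.sum(),"rim a",np.median(A[rim]),cv2.minEnclosingCircle(np.float32(np.c_[u[rim],v[rim]])),"hub",np.median(A[hub]),cv2.minEnclosingCircle(np.float32(np.c_[u[hub],v[hub]])))
    br=(abs(u)<.012)&(abs(v)>.05)&(abs(v)<.09)&(A<-.02)&(A>-.07)
    print(" bridge",np.median(A[br]))
    Q=P-B;A=Q@n;u=Q@xs;v=Q@ys;r=np.hypot(u,v)
    cp=(abs(A)<.004)&(r<.025); print(" cap",np.median(A[cp]),cv2.minEnclosingCircle(np.float32(np.c_[u[cp],v[cp]])),cp.sum())
    for lo,hi in((.014,.018),(.018,.02)): 
        k=(r>lo)&(r<hi); print("  ring",np.percentile(A[k],[10,50,90]).round(4))
    dk=(r>.024)&(r<.035); print("  deck",np.median(A[dk]))
E
```

```text
z err [ 4.50232597e-05 -3.19282918e-04  1.43781706e-05] [ 1.98531534e-04 -1.15818859e-03 -6.31686195e-06]
top 653 rim a 0.008370187577922832 ((-0.00012543462798930705, -0.0016056324820965528), 0.03088909201323986) hub 0.01864516585144212 ((-0.0006488730432465672, -0.0020073114428669214), 0.0171218104660511)
 bridge -0.037472191976850394
 cap 0.00036515384884379756 ((0.0004903131630271673, 0.0007256768294610083), 0.01486060582101345) 117
  ring [-0.0128 -0.0093 -0.0055]
  ring [-0.0219 -0.0108 -0.006 ]
  deck -0.020085029616013796
side 354 rim a 0.006665607633430677 ((0.00023768340179231018, 0.0007992032333277166), 0.03177451714873314) hub 0.016952065716348084 ((0.0006434991955757141, 4.022317807539366e-05), 0.01717551238834858)
 bridge -0.03943247810394367
 cap -0.001446433389341464 ((-0.002231909427791834, 0.0004337993450462818), 0.015456369146704674) 68
  ring [-0.021  -0.0104 -0.0075]
  ring [-0.0206 -0.0143 -0.0094]
  deck -0.021983728829904705
wrist 3561 rim a 0.009484748317033923 ((-0.0023468241561204195, -0.0028119166381657124), 0.030913781374692917) hub 0.019658451301259518 ((-0.0022830842062830925, -0.0027126099448651075), 0.016630934551358223)
 bridge -0.03675823173658532
 cap 0.0014412283952873926 ((-0.0020913213957101107, -0.002423497149720788), 0.01319132186472416) 345
  ring [-0.0187 -0.008  -0.0062]
  ring [-0.0199 -0.0115 -0.007 ]
  deck -0.019128950483100537
```

```bash
cat >> h.py <<'E'
W=W-.0013*xs-.0018*ys+.001*n
B=B-.0008*xs-.0008*ys+.0003*n
def st(tag=""):
    s=get_state(); print(tag,"t=%.2f"%s["time"],"q",np.round(s["qpos"],2).tolist(),"p-W",np.round([(s["tcp_pos"]-W)@xs,(s["tcp_pos"]-W)@ys,(s["tcp_pos"]-W)@n],4),"F",np.round(s["contact_force"],1),"T.n %.3f"%(np.array(s["wrist_torque"])@n),"w %.4f"%s["width"]); return s
E
python3 - <<'E'
from h import *
q=list(get_state()["qpos"]); q[6]=2.8; ctrl.set_joints(q); st("rot")
try: 
    ctrl.movel(list(W+.03*n),max_speed=.1); st("mid")
    ctrl.movel(list(W-.021*n),max_speed=.06); st("down")
except Exception as e: print(repr(e))
im,d=vision.grab_frame("wrist"); cv2.imwrite("pics/wrist2.png",im)
im,d=vision.grab_frame("side"); cv2.imwrite("pics/side2.png",cv2.resize(im[80:280,220:460],None,fx=3,fy=3))
E
```

```text
rot t=6.01 q [1.11, -0.04, -1.0, 2.0, -0.21, 0.61, 2.8] p-W [0.0013 0.0009 0.1189] F [ 0.8 -0.1  0.1] T.n 0.016 w 0.0856
mid t=7.05 q [0.84, 0.18, -0.93, 2.07, 0.33, 0.41, 2.25] p-W [0.0003 0.0001 0.0303] F [-0.4 -0.2  0.2] T.n 0.007 w 0.0855
down t=8.05 q [0.62, 0.27, -0.74, 2.09, 0.54, 0.32, 2.05] p-W [ 0.0002  0.     -0.0207] F [-0.7  0.  -1. ] T.n 0.039 w 0.0856
```

View pics/wrist2.png

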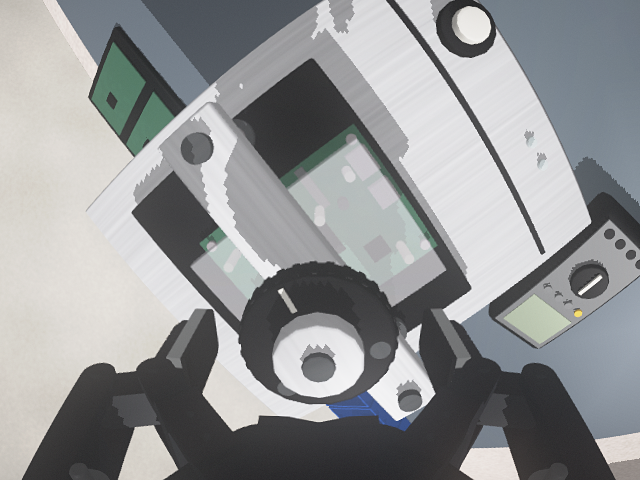

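View pics/side2.png

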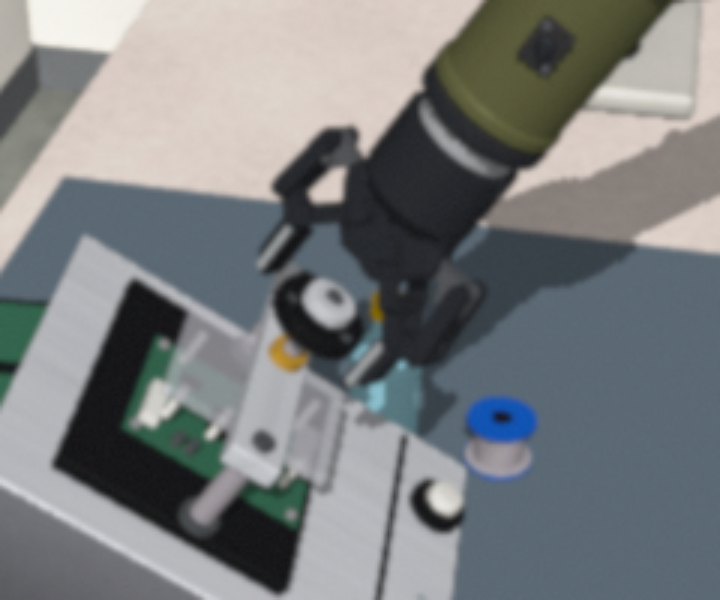

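Fingers straddle the wheel: wrist view has the wheel at (318,335), pads at (200,345) and (440,345). I'll go 4 mm deeper, grip, and turn.

```bash
cat >> h.py <<'E'
def turn(dth):
    s=get_state(); p=np.array(s["tcp_pos"])-n*dth/(2*np.pi)*.008
    q=list(ctrl.ik(list(p),list(s["eef_rot"]))); assert abs(q[6]-s["qpos"][6])<.4,q
    q[6]-=dth; assert q[6]>-2.85,q
    ctrl.set_joints(q)
E
python3 - <<'E'
from h import *
ctrl.movel(list(W-.025*n),max_speed=.05); st("deep")
ctrl.close_gripper(force=60); st("closed")
turn(.4); st("t.4")
im,d=vision.grab_frame("wrist"); cv2.imwrite("pics/wrist3.png",im)
E
```

```text
deep t=8.40 q [0.61, 0.27, -0.72, 2.09, 0.55, 0.32, 2.03] p-W [-0.0001 -0.0001 -0.0251] F [0.4 0.3 0.1] T.n -0.006 w 0.0856
closed t=8.77 q [0.61, 0.27, -0.72, 2.09, 0.55, 0.32, 2.03] p-W [ 0.0002 -0.0001 -0.0246] F [-4.  -0.8  4.8] T.n -0.009 w 0.0581
t.4 t=9.23 q [0.6, 0.27, -0.72, 2.09, 0.56, 0.32, 1.63] p-W [ 0.0004 -0.0003 -0.025 ] F [-1.  -1.   2.3] T.n -0.030 w 0.0585
```

View pics/wrist3.png

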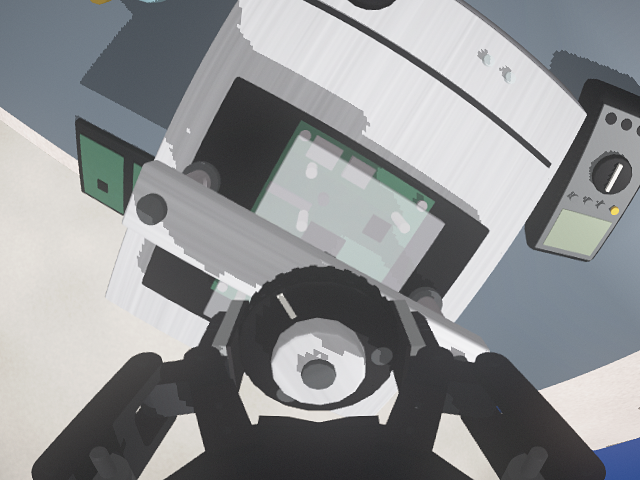

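The pads grip the rim, and the white mark at (287,305) kept its place relative to the fingers while the jig rotated in view. The wheel is turning without slip.

```bash
python3 - <<'E'
from h import *
for k in range(4):
    turn(1.07); st(k)
im,d=vision.grab_frame("wrist"); cv2.imwrite("pics/wrist4.png",im)
E
```

```text
0 t=10.28 q [0.6, 0.27, -0.71, 2.09, 0.56, 0.31, 0.56] p-W [ 0.0004 -0.0011 -0.0264] F [-0.  -4.5  2.7] T.n 0.059 w 0.0583
1 t=11.28 q [0.6, 0.28, -0.71, 2.1, 0.57, 0.31, -0.51] p-W [-0.0003 -0.0015 -0.0278] F [-3.1 -3.1  3. ] T.n 0.009 w 0.0585
2 t=12.29 q [0.59, 0.28, -0.7, 2.1, 0.57, 0.31, -1.59] p-W [-0.0011 -0.0012 -0.0292] F [-5.1 -1.7  3. ] T.n 0.002 w 0.0583
3 t=13.29 q [0.59, 0.28, -0.7, 2.1, 0.58, 0.31, -2.66] p-W [-0.001  -0.0004 -0.0305] F [-4.   0.9  4.3] T.n 0.055 w 0.0581
```

View pics/wrist4.png

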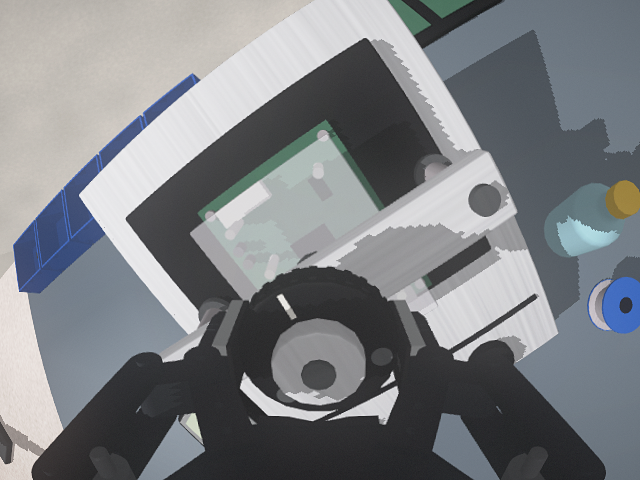

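```bash
python3 - <<'E'
from h import *
ctrl.ungrasp(); s=st("open")
q=list(s["qpos"]); q[6]=2.75; ctrl.set_joints(q); st("back")
im,d=vision.grab_frame("wrist"); cv2.imwrite("pics/wrist5.png",im)
ctrl.close_gripper(force=60); st("closed")
turn(.8); st("t.8")
im,d=vision.grab_frame("wrist"); cv2.imwrite("pics/wrist6.png",im)
E
```

```text
open t=13.73 q [0.59, 0.28, -0.7, 2.1, 0.58, 0.31, -2.66] p-W [-0.001  -0.0014 -0.0306] F [ 0.4 -0.6  0.6] T.n 0.011 w 0.0854
back t=18.19 q [0.59, 0.28, -0.7, 2.1, 0.58, 0.31, 2.75] p-W [-0.001  -0.0014 -0.0306] F [-0.4  0.3  0.7] T.n 0.053 w 0.0854
closed t=18.61 q [0.59, 0.28, -0.7, 2.1, 0.58, 0.31, 2.75] p-W [-0.0003 -0.0013 -0.0302] F [-2.7 -0.5  5.9] T.n -0.017 w 0.0585
t.8 t=19.40 q [0.58, 0.28, -0.69, 2.1, 0.58, 0.31, 1.95] p-W [-0.0006 -0.0012 -0.0311] F [-3.6  0.3  1.7] T.n 0.004 w 0.0581
```

View pics/wrist6.png

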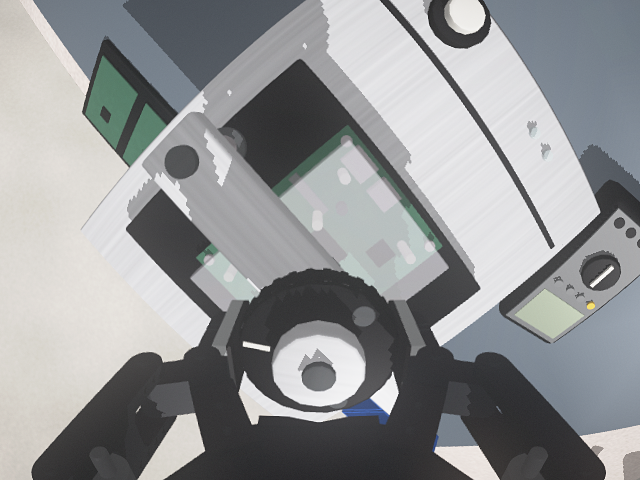

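```bash
cat >> h.py <<'E'
def tq(k=4):
    v=[]
    for _ in range(k):
        ctrl.pause(.02); s=get_state(); v.append(np.array(s["wrist_torque"])@n)
    return np.mean(v)
E
python3 - <<'E'
from h import *
print("base",tq()); tot=5.48
turn(.6); tot+=.6; print(tot,tq())
for k in range(45):
    turn(.08); tot+=.08; T=tq(); print("%.2f:%.3f"%(tot,T),end=" ")
    if T>.2: break
    if get_state()["time"]>40: break
print(); st()
E
```

```text
base 0.062109909932228535
6.08 0.003231934040700043
6.16:0.007 6.24:-0.002 6.32:-0.018 6.40:-0.013 6.48:-0.030 6.56:0.015 6.64:0.029 6.72:-0.018 6.80:0.146 6.88:0.269 
 t=23.38 q [0.58, 0.29, -0.7, 2.1, 0.6, 0.3, 0.57] p-W [-0.0005 -0.0007 -0.0327] F [-5.   1.3  3.9] T.n 0.291 w 0.0584
```

```bash
python3 - <<'E'
from h import *
s=get_state(); q0=list(s["qpos"]); tot=6.88
for k in range(8):
    q=list(q0); q[6]-=.08*(k+1); ctrl.set_joints(q); tot+=.08; T=tq(); print("%.2f:%.3f q7 %.3f"%(tot,T,get_state()["qpos"][6]))
st()
im,d=vision.grab_frame("wrist"); cv2.imwrite("pics/wrist7.png",im)
E
```

```text
6.96:0.329 q7 0.490
7.04:-0.085 q7 0.410
7.12:-0.089 q7 0.330
7.20:-0.024 q7 0.250
7.28:0.063 q7 0.171
7.36:0.203 q7 0.091
7.44:0.289 q7 0.010
7.52:-0.086 q7 -0.072
 t=25.91 q [0.58, 0.29, -0.7, 2.1, 0.6, 0.3, -0.07] p-W [-0.0004 -0.0005 -0.0326] F [-6.4  2.7  6.7] T.n -0.072 w 0.0585
```

View pics/wrist7.png

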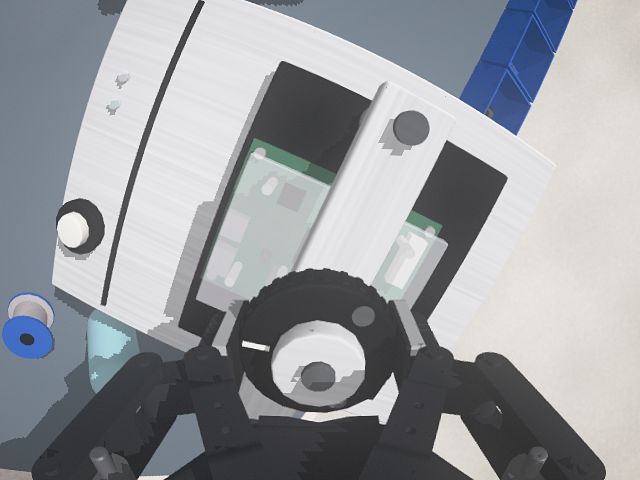

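The torque shows two clear clicks, with snaps at about 7.0 and 7.5 rad total. The mark has not slipped in the fingers. I'll ease to the neutral point, release and retreat.

```bash
python3 - <<'E'
from h import *
q=list(get_state()["qpos"]); q[6]-=.14; ctrl.set_joints(q); print(tq())
ctrl.ungrasp(); st("open"); 
ctrl.movel(list(W+.1*n-.0005*xs),max_speed=.12); st("up")
im,d=vision.grab_frame("wrist"); cv2.imwrite("pics/wrist8.png",im); np.save("pics/wrist8d.npy",d)
s=get_state();P=wcloud(d,np.r_[s["tcp_pos"],s["eef_rot"]])
Q=P-B;A=Q@n;u=Q@xs;v=Q@ys;r=np.hypot(u,v);cp=(abs(A)<.004)&(r<.025)
print("cap",cp.sum(),np.median(A[cp]) if cp.any() else None,cv2.minEnclosingCircle(np.float32(np.c_[u[cp],v[cp]])) if cp.any() else None)
Q=P-W;A=Q@n;r=np.hypot(Q@xs,Q@ys);m=(r<.028)&(r>.02)&(A>-.02)&(A<.02);print("rim a",np.median(A[m]))
for tilt in (0,.15,.3,.45):
  ax=Rn.from_rotvec(-ys*(tilt)).apply([0,0,1]) # upright leaning to front
  ax=Rn.from_rotvec(-ys*tilt).apply(np.array([0,0,1.])); 
  if ax[0]>0: ax=Rn.from_rotvec(ys*tilt).apply(np.array([0,0,1.]))
  h=np.array([np.cos(.07),np.sin(.07),0]); x=h-h@ax*ax; x/=np.linalg.norm(x)
  base=np.c_[x,np.cross(-ax,x),-ax]
  for th in (-3.14,-1.57,0,1.57):
    Mm=base@Rn.from_euler("z",th).as_matrix()
    o=[ctrl.ik(list(B+k*ax),quat(Mm)) for k in (.06,-.008)]
    print(tilt,th,[None if q is None else np.round(q,2).tolist() for q in o])
E
```

```text
-0.09998043505647419
open t=26.68 q [0.58, 0.29, -0.7, 2.1, 0.6, 0.3, -0.21] p-W [-0.0004 -0.0008 -0.0327] F [0.1 0.2 0.6] T.n -0.025 w 0.0855
up t=27.93 q [1.21, 0.01, -1.16, 2.03, -0.09, 0.56, 0.48] p-W [-0.0007 -0.0001  0.0998] F [-0.3 -0.8  0.2] T.n 0.015 w 0.0855
cap 414 0.0009531222647370834 ((-0.0014503954444080591, -0.000895907636731863), 0.013185828924179077)
rim a 0.00011418952923974723
0 -3.14 [[0.86, 0.66, -1.18, 1.92, 0.71, 1.06, 1.01], [0.82, 0.76, -1.14, 2.0, 0.86, 0.97, 0.88]]
0 -1.57 [[0.79, 0.59, -1.02, 1.92, 0.61, 0.98, -0.45], [0.69, 0.64, -0.86, 2.0, 0.68, 0.81, -0.5]]
0 0 [[0.64, 0.5, -0.74, 1.92, 0.43, 0.88, -1.83], [0.55, 0.58, -0.63, 2.0, 0.51, 0.72, -1.89]]
0 1.57 [[0.89, 0.7, -1.26, 1.92, 0.76, 1.1, 2.53], [0.84, 0.79, -1.18, 2.0, 0.89, 1.0, 2.42]]
0.15 -3.14 [[0.87, 0.51, -1.03, 2.07, 0.66, 0.74, 1.09], [0.82, 0.65, -1.02, 2.13, 0.93, 0.69, 0.83]]
0.15 -1.57 [[0.85, 0.49, -1.0, 2.07, 0.64, 0.73, -0.46], [0.68, 0.56, -0.77, 2.13, 0.75, 0.56, -0.55]]
0.15 0 [[0.67, 0.41, -0.71, 2.07, 0.43, 0.64, -1.81], [0.54, 0.51, -0.55, 2.13, 0.55, 0.47, -1.91]]
0.15 1.57
[... 189 characters left out ...]
]
0.3 -1.57 [[0.86, 0.4, -0.9, 2.23, 0.69, 0.44, -0.48], [0.57, 0.48, -0.55, 2.26, 0.89, 0.24, -0.66]]
0.3 0 [[0.68, 0.34, -0.64, 2.23, 0.43, 0.37, -1.78], [0.46, 0.46, -0.38, 2.26, 0.62, 0.18, -1.96]]
0.3 1.57 [[0.99, 0.47, -1.12, 2.22, 0.87, 0.54, 2.46], [0.83, 0.6, -0.97, 2.26, 1.22, 0.48, 2.15]]
0.45 -3.14 [[0.88, 0.35, -0.83, 2.38, 1.21, 0.18, 0.61], [0.64, 0.49, -0.59, 2.39, 2.19, 0.21, -0.37]]
0.45 -1.57 [[0.12, 0.28, 0.16, 2.39, -1.33, 0.19, 1.61], [0.64, 0.49, -0.6, 2.39, 2.18, 0.21, -1.93]]
0.45 0 [[0.12, 0.28, 0.16, 2.39, -1.33, 0.19, 0.04], [0.66, 0.5, -0.63, 2.39, 2.13, 0.22, 2.84]]
0.45 1.57 [[1.1, 0.49, -1.23, 2.38, 1.37, 0.42, 2.0], [0.67, 0.5, -0.64, 2.39, 2.12, 0.23, 1.28]]
```

View pics/wrist8.png

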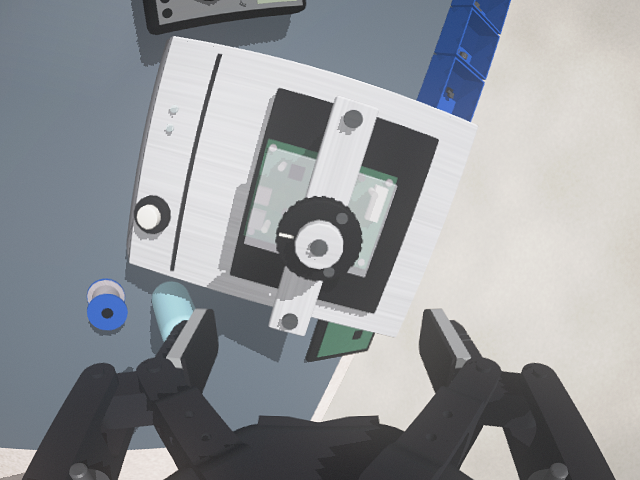

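The release is clean and the wheel has sunk about 8.4 mm. The mark now points to the jig's front at (285,235), which matches 1.25 turns (6.8 rad plus two clicks). Next is the button, seen at (149,216).

```bash
cat >> h.py <<'E'
B=B-.001*xs-.0006*ys+.0006*n
AX=Rn.from_rotvec(ys*.3).apply(np.array([0,0,1.])); AX=AX if AX[0]<0 else Rn.from_rotvec(-ys*.3).apply(np.array([0,0,1.]))
_h=np.array([np.cos(.07),np.sin(.07),0]); _x=_h-_h@AX*AX; _x/=np.linalg.norm(_x)
MB=np.c_[_x,np.cross(-AX,_x),-AX]@Rn.from_euler("z",-3.1416).as_matrix()
E
python3 - <<'E'
from h import *
print(AX,B)
ctrl.close_gripper(force=40)
ctrl.movep(list(B+.15*AX),quat(MB)); st()
ctrl.movel(list(B+.02*AX),max_speed=.1); s=st(); print(s["tcp_pos"]-(B+.02*AX))
im,d=vision.grab_frame("wrist"); cv2.imwrite("pics/wrist9.png",im)
im,d=vision.grab_frame("side"); cv2.imwrite("pics/side9.png",cv2.resize(im[80:280,260:460],None,fx=3,fy=3))
im,d=vision.grab_frame("top"); cv2.imwrite("pics/top9.png",im)
E
```

```text
[-0.29481255 -0.02043897  0.95533649] [ 0.49869991 -0.09232709  0.08336327]
 t=29.71 q [1.15, 0.23, -1.12, 2.14, 0.29, 0.61, 1.49] p-W [-0.1311 -0.0588  0.0396] F [ 0.  -0.3  0.5] T.n 0.028 w 0.0001
 t=31.16 q [0.67, 0.44, -0.66, 2.25, 0.75, 0.31, 1.04] p-W [-0.165  -0.0591 -0.0859] F [ 0.5  0.2 -0.1] T.n 0.007 w 0.0005
[ 1.15731169e-04 -3.34662487e-05  3.66387140e-04]
```

View pics/wrist9.png

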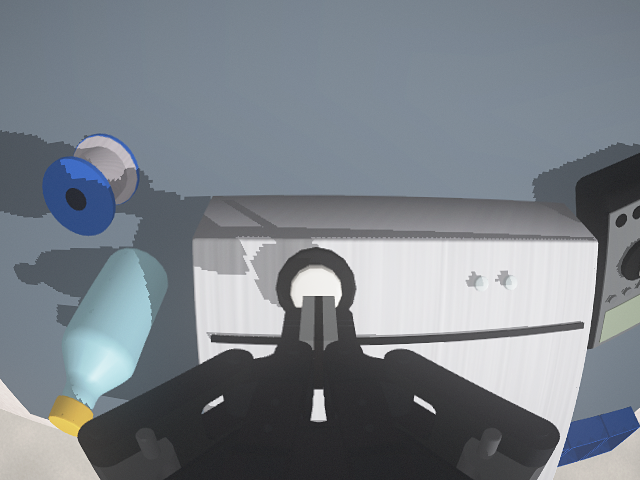

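View pics/side9.png

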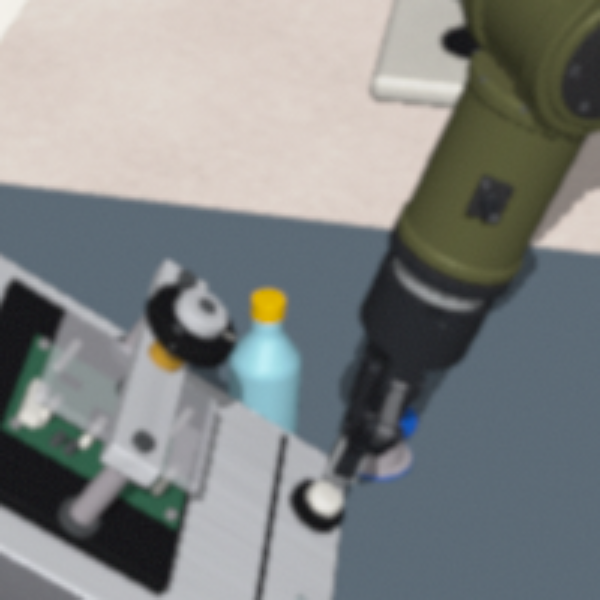

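The shut tips at (318,300) line up over the cap at (317,285). I'll press in small steps, watching the force.

```bash
python3 - <<'E'
from h import *
h=lambda s:(np.array(s["tcp_pos"])-B)@n
off=.02; 
ctrl.movel(list(B+.008*AX),max_speed=.08)
off=.008; hit=False
while off>-.012:
    off-=.0007; ctrl.movel(list(B+off*AX),max_speed=.02); ctrl.pause(.03)
    s=get_state(); F=np.array(s["contact_force"])@n; print("%.4f F %.1f h %.4f"%(off,F,h(s)))
    if F>11: break
ctrl.pause(.3); s=get_state(); print("hold",np.array(s["contact_force"])@n,h(s),s["time"])
im,d=vision.grab_frame("wrist"); cv2.imwrite("pics/wrist10.png",im)
E
```

```text
0.0073 F -0.4 h 0.0072
0.0066 F 0.0 h 0.0064
0.0059 F 0.4 h 0.0057
0.0052 F -0.4 h 0.0050
0.0045 F -0.8 h 0.0043
0.0038 F -0.3 h 0.0037
0.0031 F -0.4 h 0.0030
0.0024 F 0.3 h 0.0023
0.0017 F 0.8 h 0.0016
0.0010 F 2.6 h 0.0010
0.0003 F 2.0 h 0.0003
-0.0004 F 3.1 h -0.0004
-0.0011 F 3.0 h -0.0011
-0.0018 F 2.7 h -0.0018
-0.0025 F 4.5 h -0.0024
-0.0032 F 4.1 h -0.0031
-0.0039 F 7.2 h -0.0037
-0.0046 F 14.7 h -0.0040
hold 14.282114733043748 -0.003976695603024896 37.0083
```

View pics/wrist10.png

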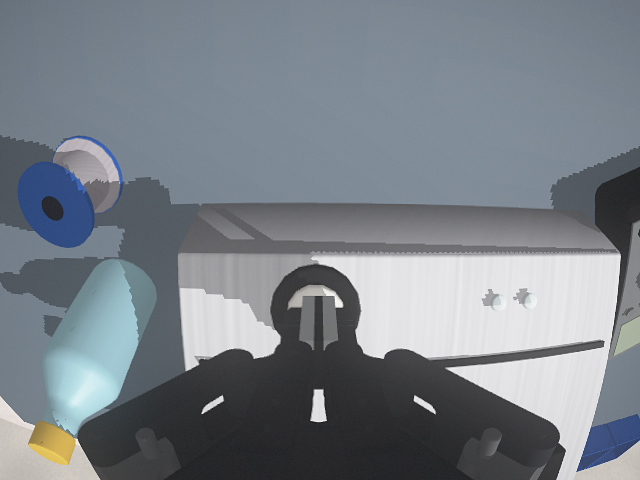

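Contact came at +1.3 mm and the hard stop at −3.8 mm: 5 mm of travel at about 5 N, then the force jumped. The button was fully in, so I'll let go and check.

```bash
python3 - <<'E'
from h import *
ctrl.movel(list(B+.13*AX),max_speed=.12); st()
s=get_state(); im,d=vision.grab_frame("wrist"); cv2.imwrite("pics/wrist11.png",im)
P=wcloud(d,np.r_[s["tcp_pos"],s["eef_rot"]]);Q=P-B;A=Q@n;r=np.hypot(Q@xs,Q@ys);cp=(r<.009)&(d>0);print("cap a",np.percentile(A[cp],[10,50,90]) if cp.any() else None)
im,d=vision.grab_frame("top"); cv2.imwrite("pics/top11.png",im)
P=cloud("top",d);Q=P-W;A=Q@n;r=np.hypot(Q@xs,Q@ys);m=(r<.028)&(r>.019)&(A>-.02)&(A<.02);print("rim a top",np.median(A[m]) if m.any() else None)
d0=np.load("pics/topd.npy")
E
```

```text
t=38.33 q [1.08, 0.27, -1.08, 2.17, 0.38, 0.57, 1.4] p-W [-0.1377 -0.059   0.0198] F [-0.7 -0.5 -0. ] T.n 0.028 w -0.0001
cap a [-0.0001821   0.00072916  0.00162986]
rim a top -0.0007012574537442102
```

View pics/top11.png

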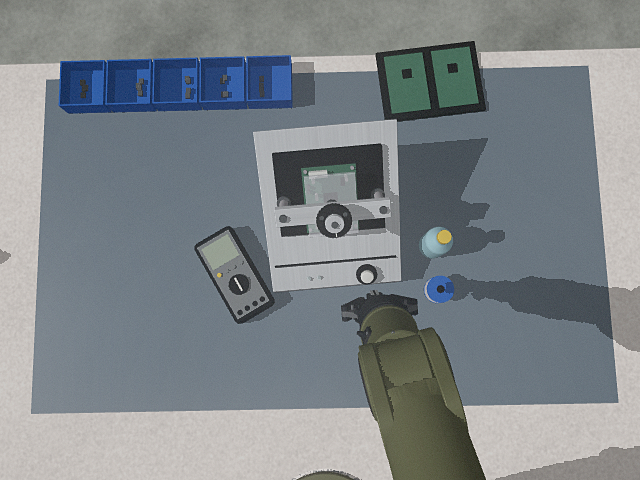

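View pics/wrist11.png

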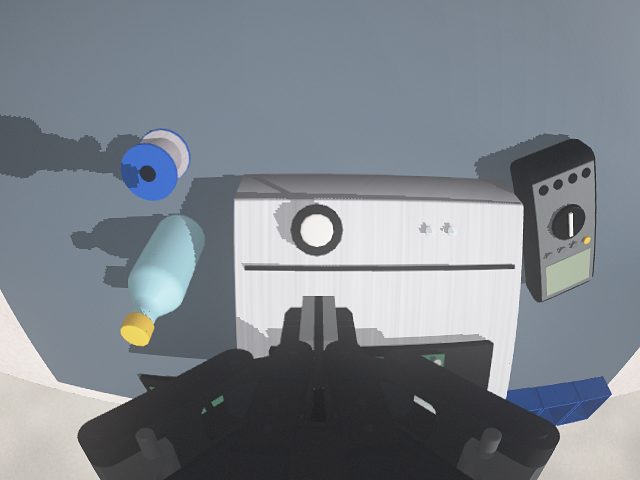

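In the top view the meter (234,275), bottle (437,241) and spool (439,289) are where they were at the start. The button is back out at (367,273), and the wheel's mark still points to the front. The robot is touching nothing.

```bash
python3 -c "
from h import *
st(); ticket.close_job()"
```

```text
t=38.43 q [1.08, 0.27, -1.08, 2.17, 0.38, 0.57, 1.4] p-W [-0.1375 -0.0588  0.0198] F [-0.6  0.6  0.6] T.n -0.065 w -0.0001
the job is handed in; nothing more can be done
```

I screwed the press down onto the board, stopped after two clutch clicks, then pressed the start button once and let go. The job was handed in at 38.4 s of the 72 s allowed; it reported no verdict.

- **Clamping:** I turned the wheel clockwise about 6.8 rad in two grasps until the screw stopped. The torque then rose to about 0.3 N m and snapped twice, at about 7.0 and 7.5 rad in total. After release, the wheel's mark pointed to the jig's front, which fits 1.25 turns. The wheel had sunk about 8.4 mm, against 8.7 mm expected.
- **Button:** It moved 5 mm at about 4–5 N before the force jumped to 14 N at its stop. A later view showed the cap back out.
- **Last checks:** The multimeter, bottle and spool had not moved in the top view, and the robot was touching nothing.
- **Disagreements:**
  - My first hand-picked triangulation put the wheel and button 7–8 mm too low. I used depth from three cameras instead, which agreed within about 3 mm.
  - The network's first wheel point in the top view was about 20 px off, so I didn't use it.
  - The hub measured 10 mm above the rim, against the 13 mm stated; this did not affect the grasp.

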